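# Put the ear defenders away and their battery on charge

### The job

Put the blue ear defenders away: hang them over the free part of the rail by their headband, squarely across the bar with one cup on either side and not touching the grey pair that hangs there. Slide their orange battery pack, thin black tongue first, under the overhang of the charging dock until it is fully home. Set both down gently, and do not push the grey pair, the tool can, the mug or the jar out of place.

Things in the scene. Friction and masses are not known exactly. Their poses are not given: they have to be found in the camera images.
- ear_defenders: Loose rigid blue ear defenders (0.25 kg) upright on their cups. Origin: underside, midway between the cups; z up; arch in the y-z plane, x across the band (to lie along the rail). 154 mm in y, 70 in x, 150 high. Cups 80 mm high, 70 mm apart. Black crown pad: 30 mm wide in x, 90 mm in y, at y = 0 from z = 128 to 150 mm. Arch inner radius 58 mm. Same half a turn round
- ear_defenders_crown (a point): Middle of the underside of the crown pad, 128 mm above the origin: this comes to rest on top of the rail
- grey_pair: A grey pair of the same size and shape, loose, already hanging on the rail somewhere near its middle or to either side; same frame (origin midway between the cup bottoms, 32 mm above the table as it hangs)
- rack: Fixed rack: round steel bar 16 mm thick along its x, top 160 mm above the table, on two 12 mm posts at x = -120 and +120 mm (they fit between the cups); end knobs 22 mm thick out to 134 mm. Base plate 270 x 100 x 10 mm. Origin: centre of the underside; z up. The free part is the larger gap between the grey pair and one post
- rail_mid (a point): Top of the bar at mid length (160 mm above the table); x along the bar
- pack: Loose battery pack, 96 x 46 mm (about 0.16 kg), lying flat. Origin: centre of the underside; z up, +x points to the end of the tongue. Orange body 30 mm high from x = -48 to +16 mm, black tongue 14 mm high from x = +16 to +48 mm, both 46 mm wide in y
- pack_toe (a point): Middle of the lower edge of the tongue's end, 48 mm in +x from the pack's origin
- dock: Fixed charging dock. Origin: on the table under the pocket's mouth; the pack slides in toward +x. Black floor plate 6 mm high, x = -75 to +45 mm, 90 mm wide. Grey pocket 30 mm deep (x = 0 to 30), 51 mm wide, 17 mm high over the floor; roof top 31 mm over the table. Flared guide walls, 17 mm high, before the mouth out to x = -19 mm, where they are 68 mm apart
- dock_pocket (a point): Middle of the lower edge of the pocket's back wall (30 mm in from the mouth, 6 mm above the table): the pack's toe must come to this point
- tool_can: Bystander: can with brushes and tools, 102 x 110 x 225 mm high, origin at the centre of its underside; leave alone
- mug: Bystander: mug, 92 x 127 (with handle) x 95 mm high, origin at the centre of its underside; leave alone
- frit_jar: Bystander: glass jar of frit, 46 mm across, 71 mm high, origin at the centre of its underside; leave alone

How it is judged (in metres and radians):
At the end, for the whole second after the job is handed in: Blue pair at rest on the rail: crown within 8 mm in height, 20 mm sideways, 125 mm of mid-rail; square within 0.4 rad, upright within 0.3; clear of the grey pair. Pack flat, toe within 4 mm of the pocket's back, in line within 0.14 rad. Grey pair, can, mug, jar within 40 mm of their starts (x of ear_defenders_crown in the frame of rail_mid between -0.125 and 0.125 m and y of ear_defenders_crown in the frame of rail_mid between -0.02 and 0.02 m and z of ear_defenders_crown in the frame of rail_mid between -0.008 and 0.008 m and angle between the x axis of ear_defenders and the x axis of rack, either way round below 0.4 rad and angle between ear_defenders's own z axis and vertical below 0.3 rad and contact force between ear_defenders and rack above 0.5 N and contact force between ear_defenders and grey_pair below 0.1 N and linear speed of each of ear_defenders, pack below 0.03 m/s and angular speed of ear_defenders below 0.3 rad/s and x of pack_toe in the frame of dock_pocket above -0.004 m and y of pack_toe in the frame of dock_pocket between -0.006 and 0.006 m and z of pack_toe in the frame of dock_pocket between -0.003 and 0.004 m and angle between the x axis of pack and the x axis of dock, either way round below 0.14 rad and distance of each of grey_pair, tool_can, mug, frit_jar from where it was at the start of the episode below 0.04 m); the robot touches nothing.
It fails at once if the grey pair, tool can, mug or jar is moved more than 40 mm (distance of any of grey_pair, tool_can, mug, frit_jar from where it was at the start of the episode above 0.04 m).
It fails at once if the ear defenders are dropped or slammed on the rack (over 70 N) (contact force between ear_defenders and rack above 70 N).
It fails at once if the ear defenders or the pack is let fall more than about 10 mm (moving at over 0.45 m/s untouched by the fingers) ((linear speed of ear_defenders above 0.45 m/s and contact force between ear_defenders and the fingers below 0.1 N) or (linear speed of pack above 0.45 m/s and contact force between pack and the fingers below 0.1 N)).
It fails at once if the pack is slammed into the dock (over 70 N) (contact force between pack and dock above 70 N).
It also fails if it takes over 69 s, if anything falls off the work surface, if the arm or the gripper's body presses on something with over 40 N, if the wrist force passes 120 N, or if a joint passes its speed limit or range.

### The arm

A 6-joint arm with a two-finger parallel gripper is mounted at the origin on a cart in front of the work surface, level with it; the furniture and walls round the work are solid. World frame = base frame: x ahead of the robot, y to its left, z up, the work surface at z = 0. Lengths are in mm, angles in rad, forces in N, time in s.
With the tool pointing down it reaches from about 275 to 750 mm from the base axis. Payload 10.2 kg.
Tool frame: the origin (TCP) lies between the finger pads; the fingertips stand 8 mm ahead of it and the grasp point (between the pads) lies 11 mm behind it; z points along the fingers, x is the direction in which the jaws open and shut, and the axes are right-handed (so a half turn about z gives the same grasp; the last joint's range is limited). The gripper opens to 85 mm and grips with 20 to 120 N. Pads are 22 mm wide; open, the fingers measure 114 mm over their backs; the gripper's body (76 mm by 85 mm) begins 54 mm behind the grasp point. The pads swing forward as they close: fully open they stand 13 mm farther back than shut.
Start: joints at [-0.223, 0.313, 1.498, -0, 1.331, -0.223], TCP at [525.006, -0.013, 215.194] pointing down, gripper open.
Joint ranges: [-2.94, 2.94], [-0.97, 2.17], [0.19, 2.56], [-1.23, 4.37], [0.02, 3.11], [-2.88, 2.88]. Speed limits (rad/s): [2.39, 2.39, 3.01, 3.14, 3.14, 3.14].

### API

Orientations are given as a unit quaternion [w, x, y, z].
In Python, from rig import sense, eyes, ctrl gives the robot as it stands.
- The arm moves only by the tool move_arm, never from a script. Its argument "rows" is a list that holds one entry, the list of rows, each a list of 5 numbers: the shift along the tool's x, y, z in mm, then the turn about the tool's z in units of 6 degrees (1.0 is 6 degrees), then the gripper command: -1 is shut, 1 is fully open, values between are in proportion. In form: [[[dx, dy, dz, roll, jaw], ...]]. A call has 1 to 12 rows; each row is the pose to reach, as a shift and turn from the pose measured when the call began, along the tool's axes at that moment; what a row does not reach only later rows make up. A row lasts 1/8 s, in which the tool goes at most 62.5 mm and 10.7 degrees, less where a joint would pass 70% of its speed; a pose out of reach is approached as far as the arm can. A call with a gripper value outside its range is refused whole. The fingers move at their own pace and stop on an object; "squeeze" is the grip in N (left out, the last holds). Time passes only in rows, so rows that repeat a pose let the fingers close. It gives the time, the measured TCP pose, the force and the opening at its end, in the units of the state.
- sense(): the state, without advancing time (a new reading comes with each control period).
- eyes.capture(name): name is "scene" or "side" or "wrist"; returns a dict with "color" (400x640x3 uint8, blue, green, red), "vertical_fov" (degrees; the focal length in pixels is half the picture's height over the tangent of half this angle, whatever the lens; pixels are square), "cx", "cy" (the principal point, pixels), "xyz" and "attitude" of the camera in the world. Camera axes: x right, y down, z forward; pixel columns grow to the right and rows downward; lengths in mm; the calibration is good to about 2 mm. A picture is of the moment at which its call begins. There is no depth.
- ctrl.finish_job(): hands the job in, once; it reports no verdict.
The state is a dict: "time_s": time; "joints": joint angles; "dq": joint speeds; "tau": joint torques, N m; "eef_pos": TCP position; "ee_rot": TCP orientation; "force": force on the tool from outside, world axes, zero at the start; "wrist_torque": the same for the moment, N m; "grip_width": opening from 0.0 (shut) to 1.0 (fully open).
Only numpy, scipy, OpenCV 4.12 (cv2) and the standard library are available. Lean on these libraries where they do the work, as an engineer would, in place of code of your own. Each camera call takes 0.05 s, during which the arm holds its last target. There are 200 camera calls.

## Working session

There is one attempt and no reset: what is moved stays moved. The work goes in short steps, Python scripts to look and compute and a tool call to move; the robot and the scene stay as the last step left them, time stands still between calls to the robot, and variables do not carry over. Pictures are saved under pics/ and viewed, about 8 in all and at most 12, crops included, and the job is handed in when it is done.

Besides the shell and the picture viewer there is one more tool, called after ">>>" as name([rows], argument=value, ...), one row to a line, values as JSON. move_arm: Moves the arm, as the interface text tells. Its arguments: {"type":"object","properties":{"rows":{"type":"array","items":{"type":"array","items":{"type":"array","items":{"type":"number"}}}},"squeeze":{"type":"number"}},"required":["rows"]}

```bash
mkdir -p pics; ls; cat > h.py <<'E'
import numpy as np, cv2
from scipy.spatial.transform import Rotation as R
from rig import sense, eyes, ctrl
def cap(n):
    c=eyes.capture(n); c['f']=200/np.tan(np.radians(c['vertical_fov'])/2)
    a=np.array(c['attitude'],float)
    c['R']=a if a.shape==(3,3) else R.from_quat(a,scalar_first=True).as_matrix()
    return c
def ray(c,u,v):
    d=c['R']@np.array([(u-c['cx'])/c['f'],(v-c['cy'])/c['f'],1.]); return np.array(c['xyz'],float),d
def onz(c,u,v,z):
    o,d=ray(c,u,v); return o+d*(z-o[2])/d[2]
def proj(c,p):
    q=c['R'].T@(np.array(p,float)-np.array(c['xyz'])); return q[:2]/q[2]*c['f']+[c['cx'],c['cy']]
E
python3 - <<'E'
from h import *
im=[]
for n in ('scene','side','wrist'):
    c=cap(n); cv2.imwrite(f'pics/{n}0.png',c['color']); print(n,c['vertical_fov'],c['cx'],c['cy'],c['xyz'],c['attitude'])
print(sense())
E
```

```text
pics
scene 46.11493473585943 323.95226202828695 205.94941162729958 [-124.41529915 -603.8558982   824.79107081] [-0.431019    0.83535144 -0.30162879  0.15947   ]
side 45.051644059020575 329.7287150302575 197.23633949648388 [ 200.54494721 1113.22629184  735.55465599] [ 0.08194779 -0.13422078  0.86264002 -0.48075101]
wrist 69.54932559074786 323.3620371801575 199.08902614562248 [525.75347731  78.14011301 374.98162758] [ 1.55016062e-01  9.87911362e-01 -4.47263615e-04 -9.80082794e-04]
{'time_s': 0.15, 'joints': array([-2.23384042e-01,  3.13299675e-01,  1.49825790e+00,  2.31133550e-05,
        1.33100509e+00, -2.23395049e-01]), 'dq': array([ 0.000656  , -0.00091651, -0.00487296,  0.00063517,  0.00075013,
        0.00036936]), 'tau': array([ 1.79854873e-03, -4.12368500e+01, -2.59796566e+01, -1.57318855e-04,
        3.17765021e-03, -3.62555340e-05]), 'eef_pos': array([5.24791352e+02, 4.98606500e-02, 2.14779461e+02]), 'ee_rot': array([-1.18391813e-04,  9.99999882e-01,  2.75362309e-06, -4.70466426e-04]), 'force': array([ 0.56489615, -0.49597259,  0.19109936]), 'wrist_torque': array([-0.03841875, -0.03838442, -0.02905332]), 'grip_width': 0.9986739385051752}
```

View pics/scene0.png

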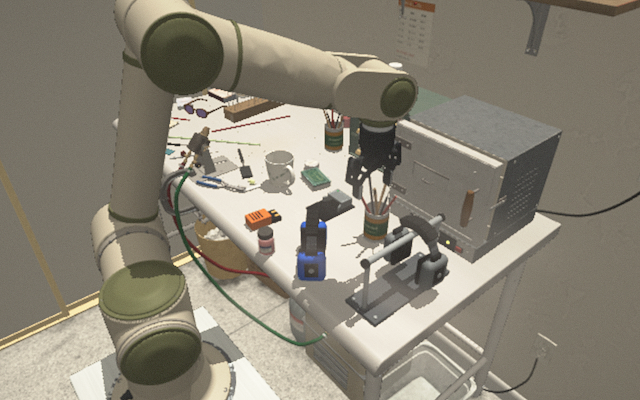

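View pics/side0.png

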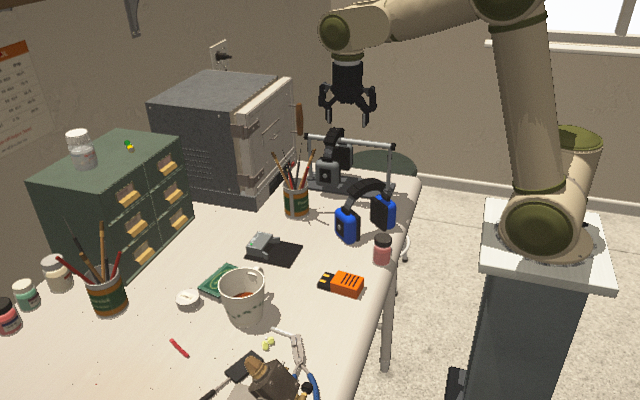

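The scene picture shows the blue pair near (312,245), the pack at (262,217), the jar at (265,240), the dock at (335,205), the can at (377,215) and the rack from post (365,285) to about (440,225), with the grey pair toward the far end. In the side picture the pack is at (343,283), the dock at (275,248) and the rail runs from (308,138) to (392,150). Next I'll view enlarged crops.

```bash
python3 - <<'E'
import cv2,numpy as np
a=cv2.imread('pics/scene0.png')[170:330,230:480]; b=cv2.imread('pics/side0.png')[110:310,230:430]
cv2.imwrite('pics/a.png',cv2.resize(a,None,fx=3.2,fy=3.2,interpolation=cv2.INTER_CUBIC))
cv2.imwrite('pics/b.png',cv2.resize(b,None,fx=3,fy=3,interpolation=cv2.INTER_CUBIC))
E
```

```text
(no output)
```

View pics/a.png

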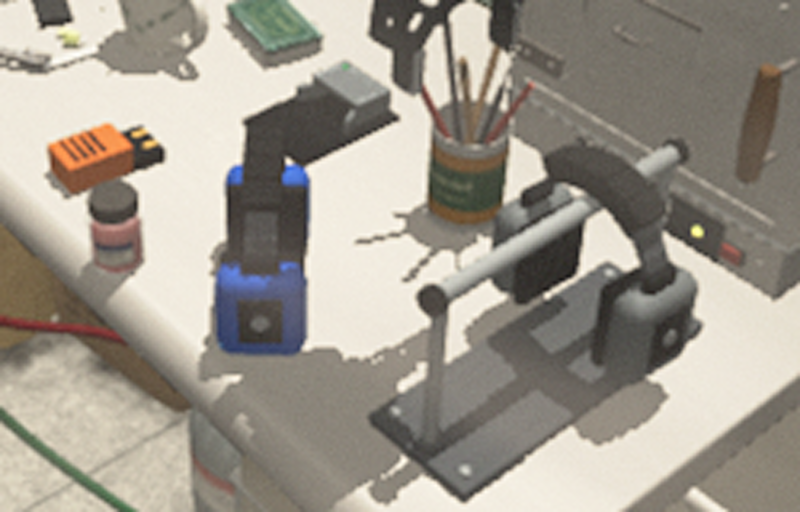

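View pics/b.png

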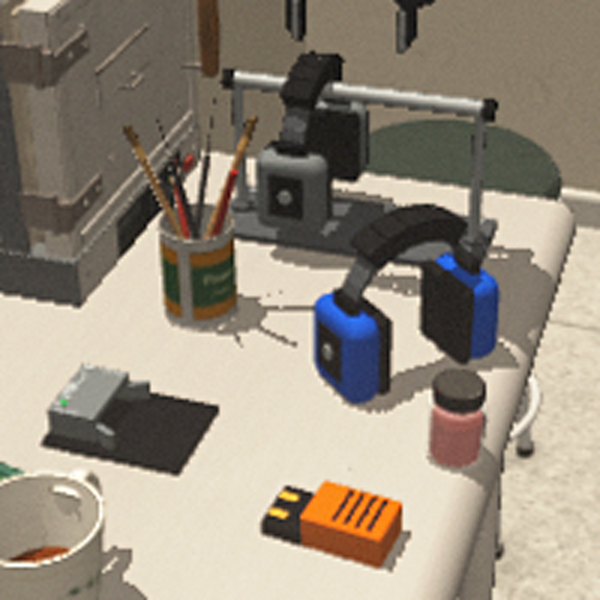

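```bash
cat >> h.py <<'E'
def tri(c1,p1,c2,p2):
    o1,d1=ray(c1,*p1);o2,d2=ray(c2,*p2)
    A=np.stack([d1,-d2],1);t,_,_,_=np.linalg.lstsq(A,o2-o1,rcond=None)
    return (o1+d1*t[0]+o2+d2*t[1])/2, np.linalg.norm(o1+d1*t[0]-o2-d2*t[1])
E
python3 - <<'E'
from h import *
np.set_printoptions(precision=1,suppress=True)
a=cap('scene');b=cap('side')
A=lambda u,v:(230+u/3.2,170+v/3.2)
B=lambda u,v:(230+u/3,110+v/3)
print('knob near',tri(a,A(433,298),b,B(489,109)),'far',tri(a,A(678,150),b,B(228,77)))
print('near z152',onz(a,*A(433,298),152),onz(b,*B(489,109),152)); print('far',onz(a,*A(678,150),152),onz(b,*B(228,77),152))
for p in [(218,406),(180,470),(42,443),(110,388)]: print('dockfloor',p,onz(b,*B(*p),6))
for p in [(93,366),(130,373),(95,412),(52,403)]: print('dockroof',p,onz(b,*B(*p),31))
for p in [(320,481),(403,500),(383,542),(300,528)]: print('packtop',p,onz(b,*B(*p),30))
for p in [(280,486),(262,530)]: print('tongue end top',p,onz(b,*B(*p),14))
print('packcorners scene',[onz(a,*A(*p),30) for p in [(50,155),(108,120),(130,150),(72,178)]])
print('crown scene/side',onz(b,*B(437,218),150), onz(a,*A(262,190),150))
print('blue cup bot near (scene)',[onz(a,*A(*p),0) for p in [(220,347),(302,352)]])
print('cups side bottom',[onz(b,*B(*p),0) for p in [(318,378),(375,402),(472,360),(497,350)]])
print('grey pad scene',onz(a,*A(608,172),182),onz(b,*B(312,75),182))
print('jar',onz(a,*A(118,258),0),onz(b,*B(456,455),0),'can',onz(b,*B(200,310),0))
E
```

```text
knob near (array([419.1, -94.4, 152.4]), np.float64(4.127262905622174)) far (array([676. , -93.1, 152.2]), np.float64(3.4827125838645108))
near z152 [422.1 -93.4 152. ] [417.1 -92.7 152. ]
far [679.  -92.1 152. ] [674.  -90.7 152. ]
dockfloor (218, 406) [570.4 226.1   6. ]
dockfloor (180, 470) [569.6 311.7   6. ]
dockfloor (42, 443) [688.1 313.4   6. ]
dockfloor (110, 388) [666.6 229.7   6. ]
dockroof (93, 366) [677. 236.  31.]
dockroof (130, 373) [643.4 236.1  31. ]
dockroof (95, 412) [648.8 292.8  31. ]
dockroof (52, 403) [686.9 292.3  31. ]
packtop (320, 481) [452.7 318.8  30. ]
packtop (403, 500) [388.3 321.1  30. ]
packtop (383, 542) [390.5 368.6  30. ]
packtop (300, 528) [451.  372.2  30. ]
tongue end top (280, 486) [485.7 315.4  14. ]
tongue end top (262, 530) [482.6 365.7  14. ]
packcorners scene [array([390.3, 348. ,  30. ]), array([459.5, 359.9,  30. ]), array([448.9, 309.4,  30. ]), array([387.2, 307.7,  30. ])]
crown scene/side [416.7 114.8 150. ] [408.5  70.6 150. ]
blue cup bot near (scene) [array([378. ,  86.8,   0. ]), array([423.8,  41.9,   0. ])]
cups side bottom [array([505.5, 156.6,   0. ]), array([449.7, 174.9,   0. ]), array([385.2,  91.9,   0. ]), array([367.4,  70.6,   0. ])]
grey pad scene [ 584.2 -100.1  182. ] [576.7 -55.1 182. ]
jar [376.5 225.2   0. ] [369.6 222.8   0. ] can [641.   87.8   0. ]
```

The rail lies along world x with its middle near (547,-93). The grey pair is near x=580, so the near part is free. The dock mouth is near (645,268) facing +x, and the pack is near (436,345) with its tongue toward +x. I'll go above the blue pair for a close look.

>>> move_arm([
  [[0,0,-60,0,1],[-30,-40,-85,0,1],[-70,-80,-95,0,1],[-100,-110,-105,0,1],[-100,-110,-105,0,1],[-100,-110,-105,0,1]],
])

```text
time_s: 1.0
eef_pos: [425.2, 109.8, 319.8]
ee_rot: [0.0, 1.0, -0.0, -0.0]
force: [0.8, -0.2, 0.5]
grip_width: 1.002
```

```bash
python3 - <<'E'
from h import *
c=cap('wrist'); cv2.imwrite('pics/w1.png',c['color']); print(c['xyz'],c['attitude'],sense()['eef_pos'])
E
```

```text
[426.11434515 187.89491336 480.05256389] [ 1.55171950e-01  9.87887044e-01 -4.77954684e-04 -7.91580522e-04] [425.33688502 109.4922275  319.55240665]
```

View pics/w1.png

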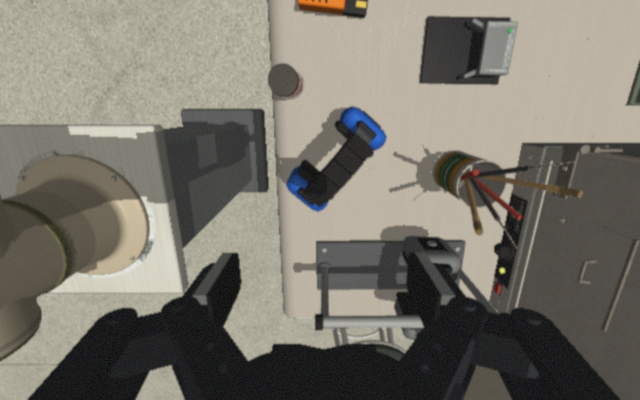

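The wrist view shows the blue pair with cups at (362,129) and (308,188), the black pad between them, and the dock at (470,48). I'll enlarge both and mask them.

```bash
python3 - <<'E'
from h import *
np.set_printoptions(precision=1,suppress=True)
c=cap('wrist'); im=c['color']
x=cv2.resize(im[95:225,270:400],(600,600),interpolation=cv2.INTER_CUBIC)
cv2.imwrite('pics/w1c.png',x)
h=cv2.cvtColor(im,cv2.COLOR_BGR2HSV)
m=cv2.inRange(h,(105,120,40),(130,255,255))
n,l,s,ce=cv2.connectedComponentsWithStats(m)
for i in range(1,n):
    if s[i,4]>60: print(s[i],ce[i],onz(c,*ce[i],80))
# pad: dark pixels in box, project to z=145
g=cv2.inRange(h,(0,0,0),(179,255,75))[105:215,285:390] 
n,l,s,ce=cv2.connectedComponentsWithStats(g)
for i in range(1,n):
    if s[i,4]>60: print('dark',s[i],ce[i]+[285,105])
for p in [(423,16),(517,18),(420,82),(497,84)]: print('floor',onz(c,*p,6))
E
```

```text
[341 107  45  42 733] [362.8 125. ] [478.6 163.6  80. ]
[287 167  40  44 448] [300.8 188.2] [392.8  75.4  80. ]
dark [   9   13   81   88 2818] [335.7 165.3]
floor [568.5 310.6   6. ]
floor [703.7 307.8   6. ]
floor [573.1 222.7   6. ]
floor [691.1 219.7   6. ]
```

View pics/w1c.png

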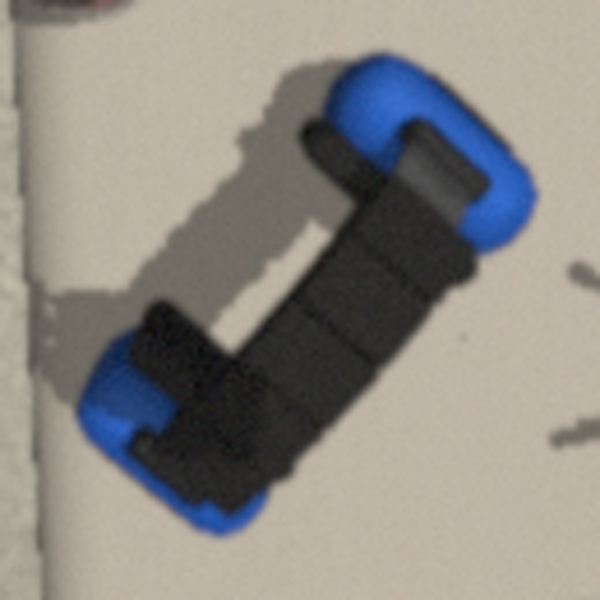

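```bash
python3 - <<'E'
from h import *
np.set_printoptions(precision=1,suppress=True)
c=cap('wrist');s=sense();print(s['eef_pos'],s['joints'])
f=lambda u,v,z:onz(c,270+u/4.615,95+v/4.615,z)
print('centre',f(341,335,150)); print(f(438,226,146),f(305,305,150),f(378,365,150))
for a,b in [((475,270),(290,470)),((395,185),(238,355))]:
    d=f(*a,147)-f(*b,147);print(np.degrees(np.arctan2(d[1],d[0])))
E
```

```text
[425.4 109.4 319.5] [-0.   0.1  1.5  0.   1.5 -0. ]
centre [449.5 119.8 150. ]
[473.3 146.4 146. ] [440.3 127.4 150. ] [459. 112. 150.]
48.78586580303306
47.6572184179093
```

```bash
python3 - <<'E'
from h import *
np.set_printoptions(precision=1,suppress=True)
c=cap('wrist'); h=cv2.cvtColor(c['color'],cv2.COLOR_BGR2HSV)
m=cv2.inRange(h,(105,120,30),(130,255,255)); v,u=np.nonzero(m)
a=np.radians(47.5); e=np.array([np.cos(a),np.sin(a)]);n=np.array([e[1],-e[0]])
for z in (20,40,60,80):
    P=np.array([onz(c,*p,z)[:2] for p in zip(u,v)]); s=P@e
    print(z,s.min(),s.max(),(s.min()+s.max())/2,'far cup perp',(P[s>400]@n).min(),(P[s>400]@n).max(),'near',(P[s<370]@n).min(),(P[s<370]@n).max())
q=np.array([449.5,119.8]);print(q@e,q@n)
E
```

```text
20 290.6307881515402 461.4402844642215 376.0355363078809 far cup perp 214.71364419534032 293.49590581396575 near 217.96603312421445 295.8616040723481
40 296.5387299912413 459.9173894276009 378.22805970942113 far cup perp 213.54353460475582 288.89848013456117 near 216.65443273768162 291.16126187930615
60 302.4466718309424 458.39449439098024 380.42058311096133 far cup perp 212.3734250141713 284.30105445515653 near 215.34283235114873 286.46091968626433
80 308.3546136706436 456.8715993543596 382.6131065125016 far cup perp 211.2033154235868 279.70362877575195 near 214.0312319646159 281.76057749322246
392.00362327309216 250.47045602379467
```

>>> move_arm([
  [[5,-1,30,1.7,1],[10,-2,70,3.4,1],[15,-3,110,5.1,1],[17,-3,130,6.8,1],[17,-3,145,7,0.4],[17,-3,165,7,0.3],[17,-3,176,7,0.2],[17,-3,182,7,0.2],[17,-3,183,7,0.2],[17,-3,183,7,0.2]],
])

```text
time_s: 2.45
eef_pos: [442.3, 112.4, 136.9]
ee_rot: [0.0, 0.933, -0.359, -0.0]
force: [-0.6, -0.6, -0.4]
grip_width: 0.6
```

```bash
python3 - <<'E'
from h import *
a=cap('scene')['color'][170:300,250:410];b=cap('side')['color'][100:260,300:420]
x=np.hstack([cv2.resize(a,None,fx=2.7,fy=2.7)[:351],cv2.resize(b,None,fx=2.19,fy=2.19)[:351]])
cv2.imwrite('pics/g1.png',x);print(sense()['eef_pos'],sense()['force'])
E
```

```text
Traceback (most recent call last):
ValueError: all the input array dimensions except for the concatenation axis must match exactly, but along dimension 0, the array at index 0 has size 351 and the array at index 1 has size 350
```

>>> move_arm([
  [[0,0,0,0,-0.1],[0,0,0,0,-0.3],[0,0,0,0,-1],[0,0,0,0,-1],[0,0,0,0,-1]],
], squeeze=40)

```text
time_s: 3.18
eef_pos: [442.3, 112.4, 136.9]
ee_rot: [0.0, 0.933, -0.359, -0.0]
force: [-0.2, -0.7, -0.1]
grip_width: 0.0
```

```bash
python3 - <<'E'
from h import *
a=cap('scene')['color'][170:300,250:410];b=cap('side')['color'][100:260,300:420]
x=np.hstack([cv2.resize(a,(430,350)),cv2.resize(b,(263,350))])
cv2.imwrite('pics/g1.png',x);print(sense()['eef_pos'],sense()['force'],sense()['grip_width'])
E
```

```text
[442.29330379 112.43182006 136.9049775 ] [-0.13420155  0.55841697  0.55542692] -0.00035031753201819507
```

View pics/g1.png

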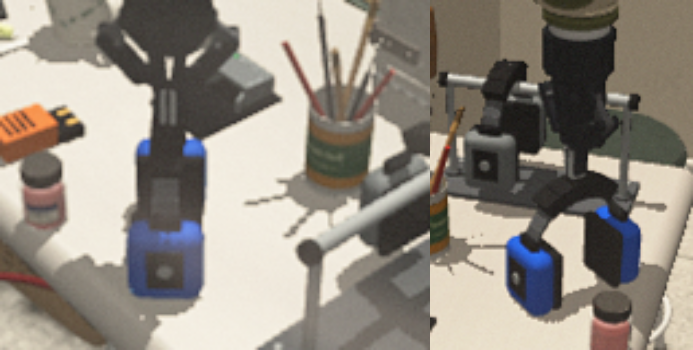

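The jaws shut on nothing, and the pads look as if they sit behind or above the pad. I'll find out where the pair really is by triangulating it.

```bash
python3 - <<'E'
from h import *
np.set_printoptions(precision=1,suppress=True)
a=cap('scene');b=cap('side');w=cap('wrist')
t=np.array([442.3,112.4,129])
print('tip in scene',proj(a,t),'side',proj(b,t),'wrist',proj(w,t))
cv2.imwrite('pics/w2.png',w['color'])
for n,c in (('scene',a),('side',b)):
    m=cv2.inRange(cv2.cvtColor(c['color'],cv2.COLOR_BGR2HSV),(105,130,40),(130,255,255))
    k,l,s,ce=cv2.connectedComponentsWithStats(m)
    print(n,[(s[i],ce[i]) for i in range(1,k) if s[i,4]>80])
x=cv2.resize(b['color'][150:260,310:420],(500,500),interpolation=cv2.INTER_CUBIC)
y=cv2.resize(a['color'][180:290,260:370],(500,500),interpolation=cv2.INTER_CUBIC)[:,100:400]
cv2.imwrite('pics/g2.png',np.hstack([x,y]))
E
```

```text
tip in scene [312.  222.5] side [365.5 188.1] wrist [322.4 235.6]
scene []
side [(array([376, 194,  20,  35, 261], dtype=int32), array([388.7, 210.7])), (array([335, 208,  21,  36, 433], dtype=int32), array([347.1, 225.5])), (array([308, 373,  11,  27, 106], dtype=int32), array([313.8, 386.8]))]
```

View pics/g2.png

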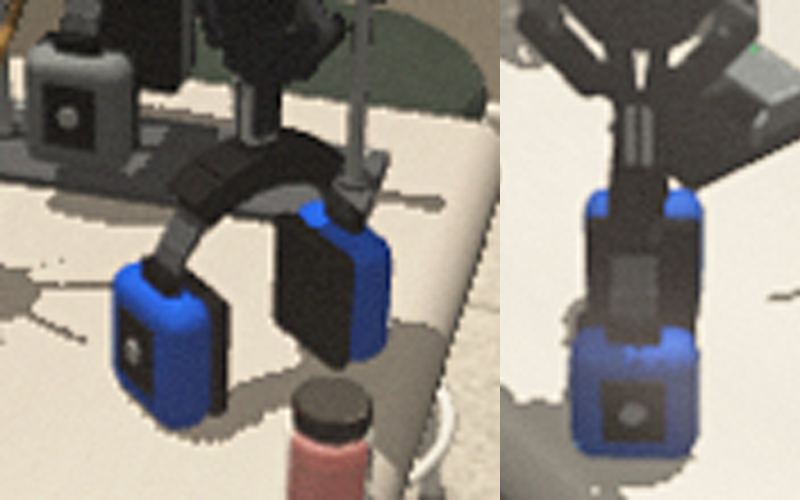

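```bash
python3 - <<'E'
from h import *
w=cv2.imread('pics/w2.png'); cv2.imwrite('pics/w2c.png',cv2.resize(w[80:280,190:450],None,fx=3,fy=3,interpolation=cv2.INTER_CUBIC))
E
```

```text
(no output)
```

View pics/w2c.png

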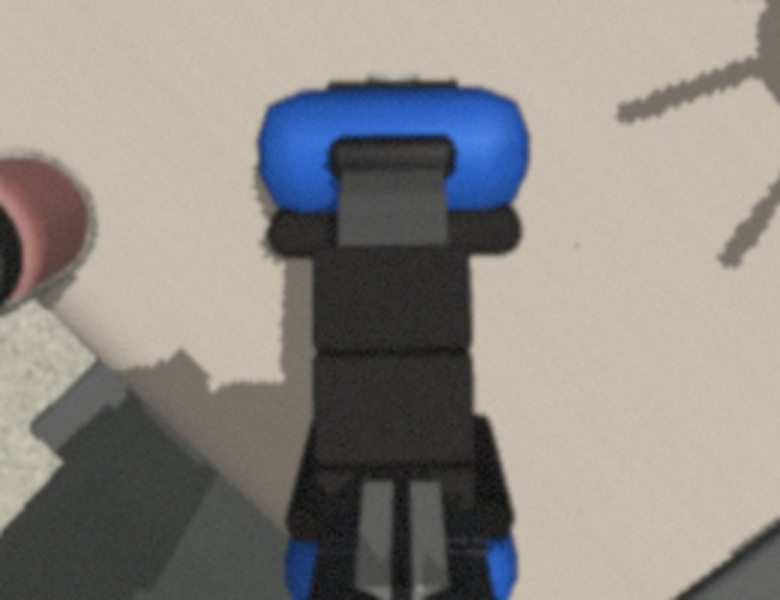

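```bash
python3 - <<'E'
from h import *
np.set_printoptions(precision=1,suppress=True)
a=cap('scene');b=cap('side');w=cap('wrist')
print('seen tip',tri(a,(312.8,216.3),b,(367.2,181.9)))
for z in (129,137,150): print(z,'side',proj(b,(442.3,112.4,z)),'scene',proj(a,(442.3,112.4,z)),'wrist crop',(proj(w,(442.3,112.4,z))-[190,80])*3)
# arch model points at estimated pose, z top/bottom: project crown top, pad seam
e=np.array([np.cos(np.radians(48)),np.sin(np.radians(48))])
for y in (-45,-22,0,22,45):
    p=np.r_[np.array([442.3,112.4])+e*y,70+np.sqrt(80**2-y*y)]
    print(y,p,'side crop',(proj(b,p)-[310,150])*4.545,'scene crop',(proj(a,p)-[260,180])*4.545+[400,0],'wristcrop',(proj(w,p)-[190,80])*3)
E
```

```text
seen tip (array([440.9, 110.4, 147.6]), np.float64(5.040614698575996))
129 side [365.5 188.1] scene [312.  222.5] wrist crop [397.1 466.9]
137 side [365.6 185.3] scene [312.  219.9] wrist crop [397.  483.7]
150 side [365.7 180.7] scene [312.  215.6] wrist crop [396.7 514.2]
-45 [412.2  79.  136.1] side crop [320.7 140.4] scene crop [631.4 235. ] wristcrop [397.7 666.3]
-22 [427.6  96.1 146.9] side crop [286.8 134. ] scene crop [633.8 191.6] wristcrop [397.2 604.7]
0 [442.3 112.4 150. ] side crop [253.1 139.5] scene crop [636.2 161.9] wristcrop [396.7 514.2]
22 [457.  128.7 146.9] side crop [218.6 155. ] scene crop [638.6 142.3] wristcrop [396.4 400. ]
45 [472.4 145.8 136.1] side crop [181.9 183.7] scene crop [641.1 133.7] wristcrop [396.2 266.1]
```

>>> move_arm([
  [[0,0,-5,0,-1],[0,0,-20,0,-1],[0,0,-40,0,-1],[0,0,-40,0,-1]],
])

```text
time_s: 4.08
eef_pos: [443.0, 112.4, 178.1]
ee_rot: [-0.0, 0.933, -0.359, 0.001]
force: [-0.9, 1.0, -0.8]
grip_width: 0.005
```

```bash
python3 - <<'E'
from h import *
np.set_printoptions(precision=1,suppress=True)
b=cap('side');a=cap('scene');w=cap('wrist'); s=sense();print(s['eef_pos'],s['force'],s['grip_width'])
m=cv2.inRange(cv2.cvtColor(b['color'],cv2.COLOR_BGR2HSV),(105,130,40),(130,255,255))
k,l,st,ce=cv2.connectedComponentsWithStats(m)
print([(st[i],ce[i]) for i in range(1,k) if st[i,4]>80])
p=s['eef_pos']+[0,0,-8]
print('side crop',(proj(b,p)-[315,110])*4,'scene crop',(proj(a,p)-[265,150])*4,'wristcrop',(proj(w,p)-[272,150])*4+[400,0] )
x=cv2.resize(b['color'][110:260,315:415],None,fx=4,fy=4,interpolation=cv2.INTER_CUBIC)
y=cv2.resize(w['color'][150:300,272:372],None,fx=4,fy=4,interpolation=cv2.INTER_CUBIC)
cv2.imwrite('pics/g3.png',np.hstack([x,y]))
E
```

```text
[442.  112.4 176.2] [ 0.1  0.  -0.3] 4.70886028436181e-05
[(array([375, 194,  21,  35, 260], dtype=int32), array([388.7, 210.8])), (array([335, 208,  21,  36, 431], dtype=int32), array([347.1, 225.6])), (array([308, 373,  11,  27, 104], dtype=int32), array([313.9, 386.9]))]
side crop [204.1 256.8] scene crop [187.1 238.2] wristcrop [600.7 342. ]
```

View pics/g3.png

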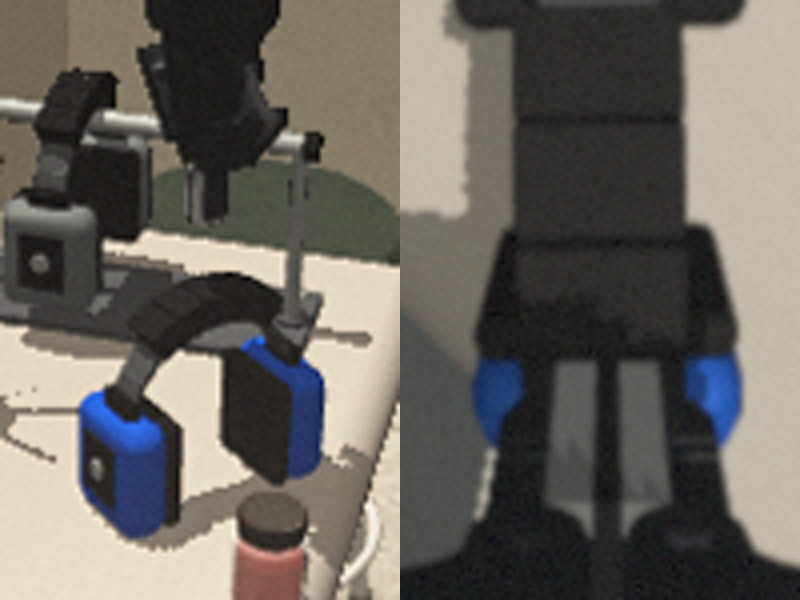

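The fingertips stand about 25 mm higher than the tool data says: in the side crop they are at (205,222) where (204,257) was predicted. The pair is unmoved and exactly between the jaws, so I'll reopen and go about 22 mm deeper.

>>> move_arm([
  [[0,0,0,0,0.2],[0,0,0,0,0.2],[0,0,0,0,0.2],[0,0,0,0,0.2],[0,0,15,0,0.2],[0,0,35,0,0.2],[0,0,53,0,0.2],[0,0,61,0,0.2],[0,0,61,0,0.2]],
])

```text
time_s: 5.35
eef_pos: [441.8, 112.4, 115.2]
ee_rot: [0.0, 0.933, -0.359, -0.001]
force: [0.5, -0.7, -0.1]
grip_width: 0.6
```

>>> move_arm([
  [[0,0,0,0,-0.1],[0,0,0,0,-0.3],[0,0,0,0,-1],[0,0,0,0,-1],[0,0,0,0,-1]],
], squeeze=40)

```text
time_s: 5.98
eef_pos: [442.2, 112.6, 115.9]
ee_rot: [0.0, 0.933, -0.359, -0.001]
force: [-2.1, 1.2, 5.8]
grip_width: 0.343
```

Gripped at 29 mm. I'll lift and turn back.

>>> move_arm([
  [[0,0,-6,0,-1],[0,0,-20,0,-1],[0,0,-45,0,-1],[0,0,-75,0,-1],[0,0,-105,-1,-1],[0,0,-135,-2.2,-1],[0,0,-160,-3.5,-1],[0,0,-180,-4.8,-1],[0,0,-190,-6,-1],[0,0,-195,-7,-1],[0,0,-195,-7,-1],[0,0,-195,-7,-1]],
])

```text
time_s: 7.48
eef_pos: [442.2, 112.5, 310.9]
ee_rot: [-0.0, 1.0, -0.001, -0.001]
force: [-0.4, -1.3, -3.5]
grip_width: 0.342
```

```bash
python3 - <<'E'
from h import *
np.set_printoptions(precision=1,suppress=True)
s=sense();print(s['eef_pos'],s['ee_rot'],s['force'],s['grip_width'])
w=cap('wrist');im=w['color'];cv2.imwrite('pics/w4.png',im)
h=cv2.cvtColor(im,cv2.COLOR_BGR2HSV)
m=cv2.inRange(h,(105,120,40),(130,255,255));k,l,st,ce=cv2.connectedComponentsWithStats(m)
print([(st[i],ce[i]) for i in range(1,k) if st[i,4]>80])
for n in('scene','side'):
    c=cap(n);cv2.imwrite(f'pics/{n}4.png',c['color'])
    m=cv2.inRange(cv2.cvtColor(c['color'],cv2.COLOR_BGR2HSV),(105,130,40),(130,255,255));k,l,st,ce=cv2.connectedComponentsWithStats(m)
    print(n,[(st[i],ce[i]) for i in range(1,k) if st[i,4]>80])
    t=s['eef_pos']+[0,0,-115.5]
    print([proj(c,t+[0,y,40]) for y in(-56,56)])
E
```

```text
[442.2 112.5 310.9] [-0.  1. -0. -0.] [-0.4 -1.3 -3.5] 0.34227746761189504
[(array([ 273,  109,   98,   47, 2998], dtype=int32), array([321.6, 128.7]))]
scene [(array([317, 178,  26,  14, 141], dtype=int32), array([329.3, 185.1]))]
[array([327.2, 196.4]), array([296.9, 176. ])]
side [(array([369, 124,  19,  29, 121], dtype=int32), array([381.9, 132.6])), (array([345, 143,  32,  36, 714], dtype=int32), array([361.4, 159.4])), (array([308, 373,  11,  27, 100], dtype=int32), array([313.8, 386.8]))]
[array([372.4, 139.5]), array([360.6, 159.6])]
```

>>> move_arm([
  [[5,20,0,0,-1],[10,50,0,0,-1],[16,85,0,0,-1],[22,120,0,0,-1],[28,155,0,0,-1],[34,185,0,0,-1],[38,200,0,0,-1],[38,205,0,0,-1],[38,205,0,0,-1],[38,205,0,0,-1]],
])

```text
time_s: 8.88
eef_pos: [479.8, -91.8, 310.8]
ee_rot: [-0.0, 1.0, -0.001, -0.001]
force: [0.2, -0.2, -2.9]
grip_width: 0.339
```

```bash
python3 - <<'E'
from h import *
s=sense();print(s['eef_pos'],s['ee_rot'],s['force'],s['grip_width'])
b=cap('side');a=cap('scene')
x=cv2.resize(b['color'][70:205,290:430],(400,386),interpolation=cv2.INTER_CUBIC)
y=cv2.resize(a['color'][175:310,330:470],(400,386),interpolation=cv2.INTER_CUBIC)
cv2.imwrite('pics/h1.png',np.hstack([x,y]))
E
```

```text
[479.7977194  -91.76165358 310.8369674 ] [-1.62244466e-04  9.99999680e-01 -5.00721847e-04 -6.02945108e-04] [ 0.23674387 -0.2406005  -2.93644213] 0.339000438405367
```

View pics/h1.png

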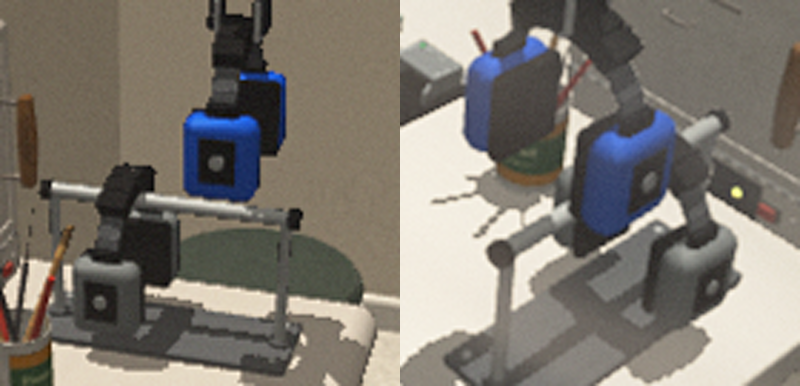

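The pair hangs square above the free part of the rail, clear of the grey pair. I'll lower it.

>>> move_arm([
  [[0,1,15,0,-1],[0,1,40,0,-1],[0,1,65,0,-1],[0,1,90,0,-1],[0,1,115,0,-1],[0,1,135,0,-1],[0,1,148,0,-1],[0,1,154,0,-1],[0,1,157,0,-1],[0,1,157,0,-1]],
])

```text
time_s: 10.22
eef_pos: [479.8, -93.0, 154.1]
ee_rot: [0.0, 1.0, -0.001, -0.0]
force: [-0.5, -0.9, -2.7]
grip_width: 0.341
```

>>> move_arm([
  [[0,0,2,0,-1],[0,0,4,0,-1],[0,0,5,0,-1],[0,0,5,0,-1]],
])

```text
time_s: 10.72
eef_pos: [479.7, -92.9, 149.0]
ee_rot: [-0.0, 1.0, -0.001, -0.0]
force: [-0.1, -0.5, -2.6]
grip_width: 0.345
```

>>> move_arm([
  [[0,0,1,0,-1],[0,0,2,0,-1],[0,0,2,0,-1]],
])

```text
time_s: 11.1
eef_pos: [479.8, -93.0, 147.7]
ee_rot: [0.0, 1.0, -0.001, -0.0]
force: [-1.9, 0.6, 4.2]
grip_width: 0.344
```

>>> move_arm([
  [[0,0,0.5,0,-1],[0,0,1,0,-1],[0,0,1,0,-1]],
])

```text
time_s: 11.48
eef_pos: [479.9, -93.0, 147.6]
ee_rot: [0.0, 1.0, -0.0, 0.0]
force: [-5.3, 0.7, 9.5]
grip_width: 0.341
```

In contact with the rail at the expected height. I'll release slowly and rise.

>>> move_arm([
  [[0,0,-0.5,0,-0.3],[0,0,-0.5,0,-0.2],[0,0,-0.5,0,0],[0,0,-0.5,0,0.1],[0,0,-0.5,0,0.1],[0,0,-10,0,0.1],[0,0,-30,0,0.1],[0,0,-60,0,0.1],[0,0,-100,0,0.1],[0,0,-130,0,0.2],[0,0,-130,0,0.4]],
])

```text
time_s: 12.85
eef_pos: [480.5, -93.2, 280.2]
ee_rot: [0.001, 1.0, -0.0, 0.002]
force: [0.3, -0.5, -1.0]
grip_width: 0.697
```

```bash
cat > chk.py <<'E'
from h import *
np.set_printoptions(precision=1,suppress=True)
s=sense();print(s['time_s'],s['eef_pos'],s['ee_rot'],s['force'],s['grip_width'])
for n in('scene','side'):
    c=cap(n);m=cv2.inRange(cv2.cvtColor(c['color'],cv2.COLOR_BGR2HSV),(105,130,40),(130,255,255));k,l,st,ce=cv2.connectedComponentsWithStats(m)
    print(n,[(st[i],ce[i]) for i in range(1,k) if st[i,4]>80], [proj(c,(480,-93+y,72)) for y in(-56,-77,56,77)])
E
python3 chk.py
```

```text
12.85 [480.5 -93.2 280.2] [ 0.  1. -0.  0.] [ 0.3 -0.5 -1. ] 0.697353806419102
scene [(array([394, 273,  23,  15, 113], dtype=int32), array([407.4, 281.1]))] [array([399.7, 292. ]), array([406.8, 297.4]), array([364.4, 265.4]), array([358.3, 260.7])]
side [(array([353, 164,  26,  29, 448], dtype=int32), array([365.9, 177.6])), (array([308, 373,  11,  27, 106], dtype=int32), array([313.8, 386.6]))] [array([374.6, 160.1]), array([376.3, 157.1]), array([365.2, 177.7]), array([363.3, 181.2])]
```

>>> move_arm([
  [[0,0,-40,0,0.4],[5,-30,-50,0,0.4],[15,-75,-50,0,0.4],[25,-125,-50,0,0.4],[35,-180,-50,0,0.4],[45,-235,-50,0,0.6],[55,-285,-50,0,0.6],[60,-315,-50,0,0.6],[60,-323,-50,0,0.6],[60,-323,-50,0,0.6],[60,-323,-50,0,0.6]],
])

```text
time_s: 14.32
eef_pos: [540.0, 229.0, 327.2]
ee_rot: [0.0, 1.0, -0.001, -0.0]
force: [0.4, -0.1, -0.1]
grip_width: 0.797
```

```bash
python3 - <<'E'
from h import *
np.set_printoptions(precision=1,suppress=True)
s=sense();print(s['eef_pos'])
w=cap('wrist');np.savez('pics/w5.npz',**{k:w[k] for k in('color','xyz','R','f','cx','cy')})
im=w['color']; h=cv2.cvtColor(im,cv2.COLOR_BGR2HSV)
m=cv2.inRange(h,(5,150,90),(20,255,255));m=cv2.morphologyEx(m,cv2.MORPH_CLOSE,np.ones((5,5)))
k,l,st,ce=cv2.connectedComponentsWithStats(m);i=1+np.argmax(st[1:,4]);print(st[i],ce[i])
v,u=np.nonzero(l==i)
for z in(30,):
    P=np.array([onz(w,*p,z)[:2] for p in zip(u,v)],np.float32);r=cv2.minAreaRect(P);print('orange rect @30',r, cv2.boxPoints(r).tolist())
p1=proj(w,(436,345,0));p2=proj(w,(645,268,0));print(p1,p2)
u0,v0=np.int32(p1)-[45,35];x=cv2.resize(im[max(v0,0):v0+70,u0:u0+100],(400,int(4*(v0+70-max(v0,0)))),interpolation=cv2.INTER_CUBIC);print('pack crop origin',u0,max(v0,0))
u1,v1=np.int32(p2)-[55,45];y=cv2.resize(im[v1:v1+90,u1:u1+110],None,fx=5,fy=5,interpolation=cv2.INTER_CUBIC);print('dock',u1,v1)
C=np.zeros((600,800,3),np.uint8);x=cv2.resize(x,None,fx=.6,fy=.6);C[:y.shape[0],:550]=y;C[:x.shape[0],555:555+x.shape[1]]=x
cv2.imwrite('pics/w5c.png',C)
E
```

```text
[540.  229.  327.2]
[ 224   66   45   36 1419] [245.6  83.5]
orange rect @30 ((426.1894836425781, 338.82330322265625), (44.69052505493164, 64.45316314697266), 83.72187042236328) [[391.7126159667969, 320.1361999511719], [455.7792053222656, 313.0879211425781], [460.6663513183594, 357.5104064941406], [396.5997619628906, 364.5586853027344]]
[256.7  81.1] [386.7 130.9]
pack crop origin 211 46
dock 331 85
```

View pics/w5c.png

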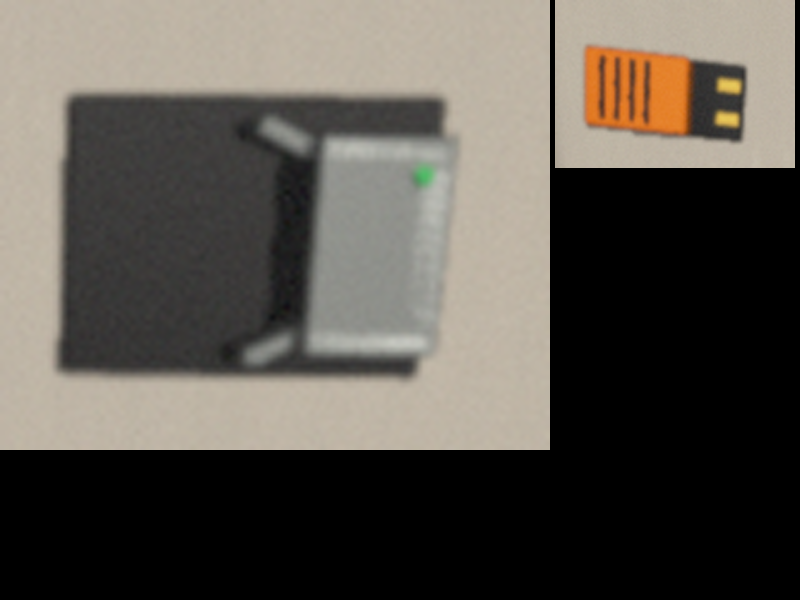

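The dock floor corners are at (70,97), (442,97), (415,375) and (60,370) in the crop, and the roof's front edge runs from (320,135) to (305,352). The pack lies with its tongue to the right, turned about 6 degrees.

```bash
python3 - <<'E'
from h import *
np.set_printoptions(precision=1,suppress=True)
w=dict(np.load('pics/w5.npz'))
f=lambda u,v,z:onz(w,331+u/5,85+v/5,z)[:2]
for p in [(70,97),(442,97),(415,375),(60,370)]:print('floor',f(*p,6))
for p in [(320,135),(457,137),(435,352),(305,352)]:print('roof',f(*p,31))
for p in [(265,120),(310,150),(295,340),(248,358)]:print('guides',f(*p,23))
E
```

```text
floor [574.9 309.7]
floor [693.  309.3]
floor [692.8 220.5]
floor [573.3 222.6]
roof [649.2 298.4]
roof [690.8 297.7]
roof [690.5 232.3]
roof [649.3 232.5]
guides [633.9 302.7]
guides [648.3 293.8]
guides [647.7 235. ]
guides [632.9 229.3]
```

>>> move_arm([
  [[-15,-15,0,-1.6,0.6],[-35,-35,10,-3.2,0.6],[-60,-55,30,-4.9,0.6],[-85,-75,60,-6.6,0.6],[-105,-95,100,-8.3,0.6],[-115,-105,140,-10,0.6],[-120,-110,180,-11.7,0.6],[-120,-110,215,-13.3,0.6],[-120,-110,240,-13.95,0.6],[-120,-110,252,-13.95,0.6],[-120,-110,257,-13.95,0.6],[-120,-110,257,-13.95,0.6]],
])

```text
time_s: 15.88
eef_pos: [420.6, 339.2, 70.8]
ee_rot: [0.0, 0.746, 0.666, 0.0]
force: [0.3, -0.0, -0.4]
grip_width: 0.804
```

```bash
cat > pk.py <<'E'
from h import *
np.set_printoptions(precision=2,suppress=True)
s=sense();print(s['time_s'],s['eef_pos'],s['joints'],s['force'],s['grip_width']);Rm=R.from_quat(s['ee_rot'],scalar_first=True).as_matrix()
print('tool x',Rm[:,0],'y',Rm[:,1])
w=cap('side');h=cv2.cvtColor(w['color'],cv2.COLOR_BGR2HSV)
m=cv2.inRange(h,(5,170,120),(18,255,255))[200:320,200:400];k,l,st,ce=cv2.connectedComponentsWithStats(m);i=1+np.argmax(st[1:,4]);print('side orange',st[i]+[200,200,0,0,0])
w=cap('wrist');h=cv2.cvtColor(w['color'],cv2.COLOR_BGR2HSV)
m=cv2.morphologyEx(cv2.inRange(h,(5,150,90),(20,255,255)),cv2.MORPH_CLOSE,np.ones((9,9)))
k,l,st,ce=cv2.connectedComponentsWithStats(m);i=1+np.argmax(st[1:,4]);v,u=np.nonzero(l==i);print(st[i])
import sys
P=np.array([onz(w,*p,float(sys.argv[1]))[:2] for p in zip(u,v)],np.float32);print(cv2.minAreaRect(P))
E
python3 pk.py 30
```

```text
15.875 [420.63 339.16  70.84] [ 0.46  0.5   1.63 -0.    1.01 -1.  ] [ 0.28 -0.02 -0.35] 0.8043160576187213
tool x [ 0.11  0.99 -0.  ] y [ 0.99 -0.11  0.  ]
side orange [330 271  34  28 579]
[ 294  178   62  102 5043]
((433.67303466796875, 338.2631530761719), (44.52727127075195, 83.6303939819336), 83.76915740966797)
```

>>> move_arm([
  [[0,0,25,0,0.6],[0,0,48,0,0.4],[0,0,62,0,0.3],[0,0,70,0,0.3],[0,0,70,0,0.3]],
])

```text
time_s: 16.6
eef_pos: [420.9, 339.4, 1.2]
ee_rot: [0.0, 0.746, 0.666, 0.001]
force: [0.6, 0.0, -0.3]
grip_width: 0.651
```

>>> move_arm([
  [[0,0,4,0,0.3],[0,0,8,0,0.3],[0,0,8,0,0.3]],
])

```text
time_s: 16.98
eef_pos: [420.8, 339.3, -6.9]
ee_rot: [0.0, 0.746, 0.666, 0.0]
force: [0.4, -0.2, -0.5]
grip_width: 0.653
```

>>> move_arm([
  [[0,0,0,0,0.1],[0,0,0,0,0],[0,0,0,0,-1],[0,0,0,0,-1],[0,0,0,0,-1]],
], squeeze=40)

```text
time_s: 17.6
eef_pos: [421.1, 339.5, -6.6]
ee_rot: [0.001, 0.746, 0.666, 0.001]
force: [-1.1, 0.0, 6.0]
grip_width: 0.529
```

>>> move_arm([
  [[0,0,-4,0,-1],[0,0,-12,0,-1],[0,0,-20,0,-1],[0,0,-20,0,-1]],
])

```text
time_s: 18.1
eef_pos: [421.4, 339.7, 14.2]
ee_rot: [0.001, 0.746, 0.666, 0.001]
force: [0.8, -0.3, -2.3]
grip_width: 0.526
```

```bash
python3 pk.py 50; python3 chk.py
```

```text
18.1 [421.38 339.67  14.16] [ 0.46  0.59  1.66 -0.    0.89 -1.  ] [ 0.81 -0.27 -2.32] 0.5264900009323197
tool x [0.11 0.99 0.  ] y [ 0.99 -0.11  0.  ]
side orange [346 268  18  24 167]
[  275   213    97   134 10763]
((428.3285827636719, 338.2503662109375), (45.307987213134766, 76.73825073242188), 83.98902130126953)
18.2 [420.9 339.5  13.4] [0.  0.7 0.7 0. ] [-0.6 -0.  -2. ] 0.527065892816732
scene [(array([394, 273,  23,  15, 117], dtype=int32), array([407.5, 281. ]))] [array([399.7, 292. ]), array([406.8, 297.4]), array([364.4, 265.4]), array([358.3, 260.7])]
side [(array([308, 373,  11,  27, 108], dtype=int32), array([313.7, 386.6]))] [array([374.6, 160.1]), array([376.3, 157.1]), array([365.2, 177.7]), array([363.3, 181.2])]
```

>>> move_arm([
  [[-5,12,-8,-0.2,-1],[-17,38,-12,-0.4,-1],[-30,68,-12,-0.6,-1],[-44,98,-12,-0.8,-1],[-55,122,-10,-1,-1],[-60,132,-5,-1.05,-1],[-60,132,0,-1.05,-1],[-60,132,0,-1.05,-1],[-60,132,0,-1.05,-1]],
])

```text
time_s: 19.42
eef_pos: [544.7, 265.5, 13.4]
ee_rot: [0.0, 0.708, 0.706, 0.0]
force: [-0.2, -0.4, -2.0]
grip_width: 0.531
```

```bash
python3 pk.py 50; python3 - <<'E'
from h import *
np.set_printoptions(precision=2,suppress=True)
w=cap('wrist');cv2.imwrite('pics/w6.png',w['color'])
# predicted corners vs image: gold contacts/tongue dark end
s=sense();t=s['eef_pos']
for dx,dy,z in [(69,-23,14),(69,23,14),(37,-23,14),(37,23,14),(37,0,30)]: print((dx,dy),proj(w,t+np.array([dx,dy,0])*1.+[0,0,z+6.6]))
hs=cv2.cvtColor(w['color'],cv2.COLOR_BGR2HSV);m=cv2.inRange(hs,(20,120,100),(32,255,255))
k,l,st,ce=cv2.connectedComponentsWithStats(m)
for i in range(1,k):
    if st[i,4]>25: print('gold',st[i],ce[i],onz(w,*ce[i],t[2]+6.6+14))
E
```

```text
19.425 [544.67 265.52  13.43] [ 0.26  0.7   1.45 -0.    0.99 -1.31] [-0.15 -0.39 -1.97] 0.53087312105514
tool x [0. 1. 0.] y [ 1. -0.  0.]
side orange [305 239  16  20 149]
[  275   212    97   135 10845]
((551.7022705078125, 265.13104248046875), (45.75601577758789, 77.1291732788086), 89.82244110107422)
(69, -23) [287.01 356.2 ]
(69, 23) [361.5  356.03]
(37, -23) [284.7  313.19]
(37, 23) [363.54 312.99]
(37, 0) [324.17 333.7 ]
gold [301 335  13  12  67] [307.54 339.7 ] [601.39 255.19  34.17]
gold [339 335   9  10  45] [343.02 339.16] [601.04 276.62  34.17]
```

>>> move_arm([
  [[0,0,6,0,-1],[0,0,11,0,-1],[0,5,12.5,0,-1],[0,12,12.5,0,-1],[0,20,12.5,0,-1],[0,28,12.5,0,-1],[0,33,12.5,0,-1],[0,33,12.5,0,-1]],
])

```text
time_s: 20.58
eef_pos: [578.4, 265.1, 1.1]
ee_rot: [0.001, 0.708, 0.706, 0.001]
force: [-2.3, 0.5, -1.1]
grip_width: 0.529
```

>>> move_arm([
  [[0,3,0,0,-1],[0,7,0,0,-1],[0,11,0,0,-1],[0,15,0,0,-1],[0,19,0,0,-1],[0,22,0,0,-1],[0,22,0,0,-1]],
])

```text
time_s: 21.45
eef_pos: [600.5, 265.0, 1.1]
ee_rot: [0.001, 0.708, 0.706, 0.001]
force: [0.3, -0.0, -1.1]
grip_width: 0.529
```

>>> move_arm([
  [[0,2,0,0,-1],[0,4,0,0,-1],[0,6,0.5,0,-1],[0,7.5,1,0,-1],[0,7.5,1,0,-1]],
])

```text
time_s: 22.08
eef_pos: [608.1, 265.0, -0.0]
ee_rot: [0.001, 0.708, 0.706, 0.001]
force: [-0.4, 0.4, -1.7]
grip_width: 0.525
```

>>> move_arm([
  [[0,1,0,0,-1],[0,2,0,0,-1],[0,2,0,0,-1]],
])

```text
time_s: 22.45
eef_pos: [610.1, 265.0, -0.0]
ee_rot: [0.001, 0.708, 0.706, 0.001]
force: [-0.4, 0.7, -0.8]
grip_width: 0.53
```

>>> move_arm([
  [[0,1,0,0,-1],[0,2,0,0,-1],[0,2,0,0,-1]],
])

```text
time_s: 22.82
eef_pos: [611.0, 265.0, -0.1]
ee_rot: [-0.0, 0.708, 0.706, -0.001]
force: [-6.3, 0.1, 1.9]
grip_width: 0.529
```

>>> move_arm([
  [[0,1,0,0,-1],[0,1.5,0,0,-1],[0,1.5,0,0,-1]],
])

```text
time_s: 23.2
eef_pos: [611.0, 265.1, -0.3]
ee_rot: [-0.002, 0.708, 0.706, -0.002]
force: [-7.9, -0.3, 3.5]
grip_width: 0.53
```

Contact came at x=611 (610 expected), so the pack is home. I'll ease down, release and rise straight.

>>> move_arm([
  [[0,0,0.5,0,-1],[0,0,0.5,0,0.1],[0,0,0.5,0,0.2],[0,0,0.5,0,0.35],[0,0,0.5,0,0.35],[0,0,-10,0,0.35],[0,0,-30,0,0.35],[0,0,-60,0,0.35],[0,0,-100,0,0.35],[0,-20,-150,0,0.35],[0,-60,-200,0,0.35],[0,-60,-200,0,0.35]],
])

```text
time_s: 24.7
eef_pos: [551.9, 266.3, 206.6]
ee_rot: [0.001, 0.708, 0.707, 0.002]
force: [0.8, -0.3, -0.3]
grip_width: 0.671
```

```bash
python3 pk.py 36; python3 chk.py; python3 - <<'E'
from h import *
np.set_printoptions(precision=1,suppress=True)
w=cap('wrist');t=615
hs=cv2.cvtColor(w['color'],cv2.COLOR_BGR2HSV);m=cv2.morphologyEx(cv2.inRange(hs,(5,150,90),(20,255,255)),cv2.MORPH_CLOSE,np.ones((9,9)))
k,l,st,ce=cv2.connectedComponentsWithStats(m);i=1+np.argmax(st[1:,4]);v,u=np.nonzero(l==i)
P=np.array([onz(w,*p,36)[:2] for p in zip(u,v)]);print('orange extents',P.min(0),P.max(0),'front should be x=647')
b=cap('side');a=cap('scene');o=[cv2.imread(f'pics/{n}0.png') for n in('scene','side')]
for n,c,q,bx in(('scene jar',a,o[0],(255,225,280,255)),('side jar',b,o[1],(370,230,395,268)),('side can',b,o[1],(282,180,312,218)),('side mug',b,o[1],(215,262,270,330)),('side grey',b,o[1],(312,145,342,192))):
    x0,y0,x1,y1=bx;T=q[y0:y1,x0:x1];S=c['color'][y0-12:y1+12,x0-12:x1+12]
    r=cv2.matchTemplate(S,T,cv2.TM_CCOEFF_NORMED);_,mx,_,loc=cv2.minMaxLoc(r);print(n,round(mx,2),np.array(loc)-12)
E
```

```text
24.7 [551.86 266.33 206.55] [ 0.26  0.51  1.23  0.    1.4  -1.31] [ 0.79 -0.32 -0.27] 0.6709716674873225
tool x [0. 1. 0.] y [ 1. -0.  0.]
side orange [265 235  31  24 462]
[ 304  200   39   49 1845]
((612.6734619140625, 264.6370544433594), (46.599422454833984, 63.83182907104492), 89.81422424316406)
24.8 [552.  265.5 201.6] [-0.   0.7  0.7 -0. ] [ 0.5  0.3 -0.9] 0.6748407460712696
scene [(array([394, 273,  23,  15, 123], dtype=int32), array([407.2, 281.2]))] [array([399.7, 292. ]), array([406.8, 297.4]), array([364.4, 265.4]), array([358.3, 260.7])]
side [(array([353, 164,  26,  29, 453], dtype=int32), array([365.9, 177.6])), (array([308, 373,  11,  27, 105], dtype=int32), array([313.8, 386.8]))] [array([374.6, 160.1]), array([376.3, 157.1]), array([365.2, 177.7]), array([363.3, 181.2])]
orange extents [580.7 241.2] [645.2 288.1] front should be x=647
scene jar 0.48 [0 1]
side jar 0.64 [0 0]
side can 0.99 [0 0]
side mug 1.0 [0 0]
side grey 0.98 [0 0]
```

The checks agree except for the pack's front, which reads x=645 where 647 is expected. I'll compare it directly with the dock's roof edge in the same image.

```bash
python3 - <<'E'
from h import *
np.set_printoptions(precision=1,suppress=True)
w=cap('wrist')
for y in(255,275):
  for x in range(634,700,2):
    z=36 if x<647 else 31
    u,v=proj(w,(x,y,z)).round().astype(int); print((x,tuple(w['color'][v,u].tolist())),end=' ')
  print()
c=cap('side')
for y in(255,275):
  for x in range(634,664,2):
    u,v=proj(c,(x,y,36 if x<647 else 31)).round().astype(int); print((x,tuple(c['color'][v,u].tolist())),end=' ')
  print()
E
```

```text
(634, (36, 114, 211)) (636, (37, 116, 212)) (638, (40, 116, 213)) (640, (37, 117, 213)) (642, (43, 117, 214)) (644, (42, 110, 204)) (646, (75, 92, 118)) (648, (51, 96, 167)) (650, (99, 103, 105)) (652, (118, 122, 120)) (654, (118, 121, 123)) (656, (119, 122, 121)) (658, (118, 123, 121)) (660, (114, 118, 118)) (662, (121, 124, 124)) (664, (116, 122, 119)) (666, (116, 120, 118)) (668, (117, 121, 118)) (670, (114, 120, 117)) (672, (116, 120, 119)) (674, (116, 119, 118)) (676, (118, 122, 121)) (678, (116, 123, 120)) (680, (126, 131, 131)) (682, (133, 138, 137)) (684, (131, 136, 134)) (686, (129, 133, 128)) (688, (129, 133, 132)) (690, (126, 132, 134)) (692, (144, 157, 165)) (694, (146, 160, 168)) (696, (146, 161, 169)) (698, (143, 159, 168)) 
(634, (39, 117, 214)) (636, (39, 115, 212)) (638, (38, 116, 213)) (640, (36, 115, 213)) (642, (38, 117, 211)) (644, (39, 111, 204)) (646, (71, 84, 113)) (648, (45, 95, 166)) (650, (99, 105, 104)) (652, (115, 119, 118)) (654, (121, 125, 124)) (656, (119, 123, 122)) (658, (118, 122, 121)) (660, (118, 121, 120)) (662, (116, 120, 120)) (664, (115, 119, 
[... 375 characters left out ...]
698, (148, 161, 169)) 
(634, (15, 131, 249)) (636, (22, 134, 249)) (638, (19, 136, 252)) (640, (21, 130, 252)) (642, (21, 130, 252)) (644, (75, 118, 202)) (646, (136, 144, 140)) (648, (145, 149, 145)) (650, (145, 149, 145)) (652, (139, 148, 147)) (654, (137, 146, 147)) (656, (137, 146, 147)) (658, (139, 150, 149)) (660, (141, 149, 151)) (662, (140, 150, 150)) 
(634, (16, 133, 249)) (636, (20, 133, 250)) (638, (20, 133, 250)) (640, (16, 134, 253)) (642, (29, 128, 251)) (644, (92, 117, 158)) (646, (92, 117, 158)) (648, (119, 125, 134)) (650, (146, 152, 148)) (652, (146, 152, 148)) (654, (141, 152, 152)) (656, (141, 148, 151)) (658, (139, 147, 148)) (660, (139, 147, 148)) (662, (142, 150, 150))
```

The body front sits about 1.5 to 2 mm short of its ideal position. That is inside the 4 mm limit but thin, so I'll give a gentle nudge with shut fingers from behind.

>>> move_arm([
  [[0,-4,30,0,-1],[0,-4,75,0,-1],[0,-4,120,0,-1],[0,-4,155,0,-1],[0,-4,180,0,-1],[0,-4,195,0,-1],[0,-4,199,0,-1],[0,-4,199,0,-1],[0,3,199,0,-1],[0,10,199,0,-1],[0,13,199,0,-1],[0,13,199,0,-1]],
])

```text
time_s: 26.65
eef_pos: [564.0, 265.0, 0.2]
ee_rot: [-0.002, 0.708, 0.706, -0.003]
force: [0.1, -0.2, 0.3]
grip_width: 0.006
```

>>> move_arm([
  [[0,1.5,0,0,-1],[0,3,0,0,-1],[0,3,0,0,-1]],
])

```text
time_s: 27.02
eef_pos: [567.1, 265.0, 0.2]
ee_rot: [-0.002, 0.708, 0.706, -0.003]
force: [0.9, -0.6, 0.5]
grip_width: 0.003
```

>>> move_arm([
  [[0,1,0,0,-1],[0,2,0,0,-1],[0,2,0,0,-1]],
])

```text
time_s: 27.4
eef_pos: [569.1, 264.9, 0.1]
ee_rot: [-0.002, 0.708, 0.706, -0.003]
force: [0.4, -0.5, 0.3]
grip_width: -0.001
```

>>> move_arm([
  [[0,1,0,0,-1],[0,2,0,0,-1],[0,2,0,0,-1]],
])

```text
time_s: 27.78
eef_pos: [570.3, 265.0, 0.1]
ee_rot: [-0.003, 0.708, 0.706, -0.004]
force: [-4.5, -0.2, 3.4]
grip_width: 0.0
```

>>> move_arm([
  [[0,1,0,0,-1],[0,2,0,0,-1],[0,2,0,0,-1]],
])

```text
time_s: 28.15
eef_pos: [570.2, 265.1, 0.1]
ee_rot: [-0.004, 0.708, 0.706, -0.006]
force: [-11.2, -2.1, 8.2]
grip_width: -0.002
```

>>> move_arm([
  [[0,0.5,0,0,-1],[0,1,0,0,-1],[0,1,0,0,-1]],
])

```text
time_s: 28.52
eef_pos: [570.1, 265.1, 0.2]
ee_rot: [-0.005, 0.708, 0.706, -0.007]
force: [-8.0, -0.5, 5.3]
grip_width: 0.002
```

The pack is solid against 11 N, so it is home. I'll retreat.

>>> move_arm([
  [[0,-5,0,0,-1],[0,-15,0,0,-1],[0,-20,-20,0,-1],[0,-20,-70,0,-1],[0,-20,-120,0,-1],[0,-40,-170,0,-1],[0,-40,-200,0,-1],[0,-40,-200,0,-1],[0,-40,-200,0,-1]],
])

```text
time_s: 29.65
eef_pos: [533.1, 265.6, 200.4]
ee_rot: [-0.005, 0.708, 0.706, -0.007]
force: [-0.8, -0.0, 1.0]
grip_width: -0.003
```

```bash
python3 pk.py 36; python3 chk.py; python3 -c "
from rig import ctrl;print(ctrl.finish_job())"
```

```text
29.65 [533.06 265.64 200.43] [ 0.26  0.49  1.28  0.    1.39 -1.3 ] [-0.84 -0.04  0.99] -0.0026502792060013516
tool x [ 0.  1. -0.] y [ 1.   -0.   -0.02]
side orange [265 235  31  24 462]
[305 219  39  31 943]
((601.15087890625, 264.8335266113281), (46.74901580810547, 39.840633392333984), 89.87471771240234)
29.75 [533.  265.6 199.7] [-0.   0.7  0.7 -0. ] [-0.6 -0.6  0.5] -0.0007117054270548532
scene [(array([394, 273,  23,  15, 120], dtype=int32), array([407.4, 281.1]))] [array([399.7, 292. ]), array([406.8, 297.4]), array([364.4, 265.4]), array([358.3, 260.7])]
side [(array([353, 164,  26,  29, 452], dtype=int32), array([365.9, 177.6])), (array([308, 373,  11,  27, 105], dtype=int32), array([313.8, 386.7]))] [array([374.6, 160.1]), array([376.3, 157.1]), array([365.2, 177.7]), array([363.3, 181.2])]
the job is handed in; nothing more can be done
None
```

The blue ear defenders hang across the free near part of the rail, and the battery pack is in the dock against the pocket's back wall. I handed the job in at about 30 s; no verdict was reported.

**First grasp missed:** the jaws closed above the crown pad because the fingertips stand about 25 mm higher than the tool data says. I went about 22 mm deeper and the second grasp held.

**Last checks:**
- **Blue pair:** in the side view the near cup is within about 2 pixels of where it should be, and did not move after release. The pair met the rail at the expected height with a force of about 10 N.
- **Pack:** it is in line with the dock to about 0.2° and 1 mm. The camera put its front 1.5 to 2 mm short of fully home. It did not move under an 11 N push from behind, so I take it as home and the gap as calibration error.
- **Grey pair, can and mug:** the side view, compared after the pack was released and before the final nudge, showed no shift.
- **Jar:** image matching gave at most 1 pixel of shift, but the match was weak (0.5 to 0.6). The arm worked well clear of it.

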